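Set a heat sink square on the inspection stage's tray

TASK

Pick up the finned heat sink and lay it flat on the small tray of the inspection stage, with its long side along the tray's long side. Then slide it home against both raised lips of the tray so that it sits flush and no edge overhangs, feeling for the lips and pushing only lightly because they break off easily, and let go. Leave the other things on the bench alone.

Things in the scene. Friction and masses are not known exactly. Their poses are not given: they have to be found in the camera images.
- heatsink_center (a point): Bare aluminium finned heat sink, loose, 170 to 340 g. Base plate 80 (x) x 60 (y) x 6 mm; on it seven upright fins 60 mm long (x), together 40 mm wide (y), tops 46 mm above the underside. Grip it across the fins (40 mm, along y) from above. This point is its centre, half-way up: 23 mm above the underside. z up; a half turn about z looks the same.
- stage: Grey fixed housing of a small XY inspection stage, 150 (x) x 130 (y) x 28 mm, on the bench; short steel adjuster spindles stick 30 mm out of its -x and -y sides. Origin: centre of its underside. It carries an aluminium tray with the same axes. The tray is locked and does not move in use. Its lips are glued on and bear at most 12 N each; the tray bears at most 40 N in all.
- tray_nominal (a point): Point of the housing 44 mm above its underside, level with the tray's floor. The tray itself is NOT measured: its floor centre lies up to 15 mm either way in x and in y from this point. Free floor 84 (x) x 64 mm (y): 4 mm more than the heat sink. Dark steel lips 5 mm wide, 6 mm high run along its +x and +y sides; the -x and -y sides are open edges. Axes as the housing's.
- multimeter: Bystander: green and black hand multimeter lying flat, 150 x 75 x 37 mm; origin at the centre of its underside.
- cup: Bystander: white cup, 76 mm across, 85 mm high; origin at the centre of its underside.
- bin: Bystander: empty blue open parts bin, 110 x 140 x 50 mm; origin at the centre of its underside.
- screwdriver: Bystander: screwdriver lying along its x on the bench between the stage and the heat sink, under 30 mm high; origin at its underside.
Mind the look-alikes: they are no part of the job. What is shaped like the part that bears heatsink_center but yellow is not meant.

How it is judged:
By the outcome, as a careful person would: the job done as asked, in the order asked, and still so for the second after the job is handed in, with the robot touching nothing.
It also fails if it takes over 72 s, if anything falls off the work surface, if the arm or the gripper's body presses on something with over 40 N, if the wrist force passes 120 N, or if a joint passes its speed limit or range.

ROBOT

A 6-joint arm with a two-finger parallel gripper is mounted at the origin on the work surface. World frame = base frame: x ahead of the robot, y to its left, z up, the work surface at z = 0. Lengths are in m, angles in rad, forces in N, time in s.
With the tool pointing down it reaches from about 0.35 to 0.975 m from the base axis. Payload 4.9 kg.
Tool frame: the origin (TCP) lies midway between the tips of the shut fingers; the grasp point (between the pads) lies 19 mm behind it; z points along the fingers, y is the direction in which the jaws open and shut (so a half turn about z gives the same grasp; the last joint's range is limited). The gripper opens to 85 mm and grips with 20 to 120 N. Pads are 22 mm wide; open, the fingers measure 114 mm over their backs; the gripper's body (76 mm by 85 mm) begins 54 mm behind the grasp point. The pads swing forward as they close: fully open they stand 13 mm farther back than shut.
Start: joints at [-1.31, 0.053, 1.613, -0, 1.476, -0.119], TCP at [0.232, -0.58, 0.231] pointing down, gripper open.
Joint ranges: [-3.01, 3.01], [-1.01, 2.22], [0.06, 2.58], [-1.02, 4.17], [0.09, 2.62], [-3.14, 3.14]. Speed limits (rad/s): [2.57, 2.57, 3.14, 3.14, 3.14, 3.14].

INTERFACE

Orientations are given as a unit quaternion [w, x, y, z].
In Python, from plant import state, grab_frame, camera_params, job_done, boxes_of gives the robot as it stands.
- The arm moves only by the tool step_arm, never from a script. Its argument "steps" is a list of rows, each a list of 4 numbers: the shift along the tool's x, y, z in mm, then the turn about the tool's z in degrees. A call has 1 to 8 rows; each row shifts and turns the pose as measured when the row begins, along the tool's axes as they then stand; what a row does not reach is not made up. A row lasts 1/10 s, in which the tool goes at most 50 mm and 8.59 degrees, less where a joint would pass 70% of its speed; a pose out of reach is approached as far as the arm can. A call is refused whole if a number of a shift passes 50 or a number of a turn 8.59, either way. A call with a gripper value outside its range is refused whole. "claw" is the opening in per cent of the stroke, from 0 (shut) to 100 (fully open), set as the call begins (left out, the last holds). The fingers move at their own pace and stop on an object; the grip force is fixed at half the most. Time passes only in rows, so rows that do not move let the fingers close. It gives the time, the measured TCP pose, the force and the opening at its end, in the units of the state.
- state(): the state, without advancing time (a new reading comes with each control period).
- grab_frame(name): name is "scene" or "top" or "wrist"; returns (picture, depth): 400x640x3 uint8, red, green, blue; 400x640 float32, m along the optical axis (not along the pixel's ray), 0 where there is no reading.
- camera_params(name): a dict with "mtx" (3x3 intrinsics, pixels), "k1" (the pictures are not rectified: a ray, as slopes to the right and down, at radius r is drawn at 1 + k1 r^2 times it, then the intrinsics apply), "extrinsics" (4x4, takes a point from camera to world coordinates); the wrist camera has in their place "T_tool_cam" (4x4, takes a point from camera to tool coordinates, whose origin is the TCP and whose axes are the flange's). Camera axes: x right, y down, z forward; pixel columns grow to the right and rows downward; lengths in m; the calibration is good to about 2 mm. A picture is of the moment at which its call begins: read the wrist's pose just before it. camera_params takes no time and is no camera call.
- job_done(): hands the job in, once; it reports no verdict.
Trained networks look in the newest picture that a camera, given by its name, has taken for a name from the list of things; names that differ only in an ending like _2 or _b are one class to them, and where a whole thing is asked for, a point or a joint stands for the part that bears it (a point fixed in the world has none). Each returns a list of dicts, best first, with "p" (0 to 1); they miss things now and then, are a little off and sometimes report something else, mostly with a low value. They report only what shows in the picture. A call takes as long as a camera call. They do not tell look-alikes from the thing itself.
- boxes_of(camera, label): "box" ([left, top, width, height] in pixels, round what is visible of it).
The state is a dict: "time": time; "joint_pos": joint angles; "joint_vel": joint speeds; "joint_efforts": joint torques, N m; "tool_pos": TCP position; "tool_rot": TCP orientation; "contact_force": force on the tool from outside, world axes, zero at the start; "ft_torque": the same for the moment, N m; "gripper_width": opening from 0.0 (shut) to 1.0 (fully open).
Only numpy, scipy, OpenCV 4.12 (cv2) and the standard library are available. Lean on these libraries where they do the work, as an engineer would, in place of code of your own. Each camera call takes 0.05 s, during which the arm holds its last target. There are 200 camera calls.

## Working session

There is one attempt and no reset: what is moved stays moved. The work goes in short steps, Python scripts to look and compute and a tool call to move; the robot and the scene stay as the last step left them, time stands still between calls to the robot, and variables do not carry over. Pictures are saved under pics/ and viewed, about 8 in all and at most 12, crops included, and the job is handed in when it is done.

Besides the shell and the picture viewer there is one more tool, called after "Call:" as name(argument=value, ...), one argument or row to a line, values as JSON. step_arm: Moves the arm, as the interface text tells. Its arguments: {"type":"object","properties":{"steps":{"type":"array"},"claw":{"type":"number"}},"required":["steps"]}

```bash
mkdir -p pics; ls; cat > h.py <<'E'
import numpy as np, cv2
from plant import *
from scipy.spatial.transform import Rotation as R
def toolT(s):
    T=np.eye(4);q=s["tool_rot"];T[:3,:3]=R.from_quat([q[1],q[2],q[3],q[0]]).as_matrix();T[:3,3]=s["tool_pos"];return T
def cam(name):
    s=state();c=camera_params(name);img,d=grab_frame(name)
    E=np.array(c["extrinsics"]) if name!="wrist" else toolT(s)@np.array(c["T_tool_cam"])
    return img,d,np.array(c["mtx"]),c["k1"],E
def cloud(d,K,k1,E):
    v,u=np.mgrid[:400,:640].astype(float)
    x=(u-K[0,2])/K[0,0];y=(v-K[1,2])/K[1,1];rd=np.hypot(x,y);r=rd.copy()
    for _ in range(10): r=rd/(1+k1*r*r)
    f=1/(1+k1*r*r)
    P=np.stack([x*f*d,y*f*d,d],-1)
    W=P@E[:3,:3].T+E[:3,3];W[d==0]=np.nan;return W
def save(img,n): cv2.imwrite("pics/"+n,img[:,:,::-1])
E
python3 - <<'E'
from h import *
print(state())
for n in ["top","scene"]:
    img,d,K,k1,E=cam(n);save(img,n+"1.png");W=cloud(d,K,k1,E);np.savez("/tmp/"+n,img=img,W=W,d=d,K=K,k1=k1,E=E)
    print(n,E[:3,3],K[0,0],k1,(d>0).mean())
    for l in ["heatsink_center","stage","tray_nominal","screwdriver","cup"]:
        for b in boxes_of(n,l)[:3]:
            x,y,w,h=b["box"];print(l,np.round(b["box"]),round(b["p"],2),W[int(y+h/2),int(x+w/2)].round(3))
E
```

```text
pics
{'time': 0.0, 'joint_pos': array([-1.31001024e+00,  5.33693160e-02,  1.61430503e+00,  1.39205097e-05,
        1.47601023e+00, -1.19014185e-01]), 'joint_vel': array([-1.87523201e-03,  3.83616437e-05, -9.65080516e-04, -1.01750482e-03,
        1.91666878e-03,  7.69570390e-04]), 'joint_efforts': array([ 5.02538533e-04, -3.93672574e+01, -3.70183182e+01, -7.58809676e-06,
        7.04180144e-03, -1.71586845e-05]), 'tool_pos': array([ 0.23154147, -0.57985007,  0.23004872]), 'tool_rot': array([-1.04382280e-03,  9.82022679e-01,  1.88760072e-01, -6.71707939e-05]), 'contact_force': array([-0.00115888, -0.17165475, -0.08133619]), 'ft_torque': array([-0.02661932, -0.02971025, -0.0631335 ]), 'gripper_width': 0.9995142339858262}
top [0.45164382 0.00360705 1.12601374] 416.77078171642404 -0.08018377644464733 0.99602734375
heatsink_center [248. 242.  37.  42.] 0.98 [0.406 0.149 0.046]
heatsink_center [186. 196.  33.  36.] 0.93 [0.533 0.321 0.046]
heatsink_center [236. 200.  23.  34.] 0.88 [0.525 0.202 0.048]
stage [373. 175.  61.  71.] 0.71 [ 0.541 -0.205  0.041]
tray_nominal [369. 177.  68.  66.] 0.89 [ 0.543 -0.205  0.042]
screwdriver [318. 239.  11.  75.] 0.56 [0.371 0.008 0.022]
scene [1.13564997 0.18542392 0.82026792] 374.9019307348889 -0.08770731256982185 0.99599609375
heatsink_center [414. 216.  35.  30.] 0.95 [0.563 0.319 0.046]
heatsink_center [364. 164.  30.  27.] 0.84 [0.424 0.158 0.046]
heatsink_center [376. 201.  27.  33.] 0.61 [0.537 0.211 0.028]
stage [210. 162.  63.  52.] 0.74 [ 0.569 -0.19   0.045]
tray_nominal [212. 166.  61.  51.] 0.7 [ 0.574 -0.185  0.044]
screwdriver [326. 140.  17.  46.] 0.81 [0.377 0.021 0.017]
cup [286. 241.  33.  43.] 0.83 [0.718 0.03  0.01 ]
```

View pics/top1.png

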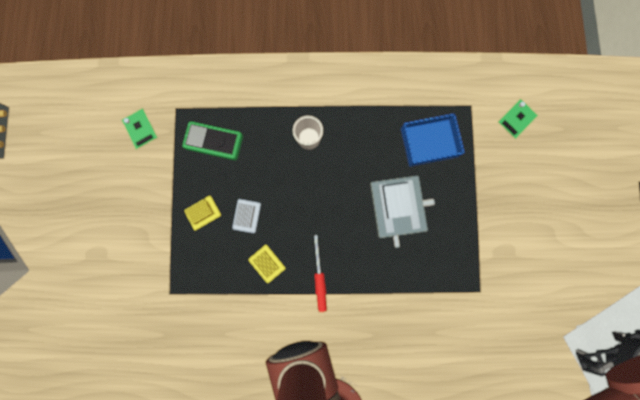

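Candidates for the heat sink: grey (247,216), yellow (267,264), yellow (203,213). By its bare-aluminium description I choose the grey one at (247,216). The stage is at (400,207), with its spindles pointing right (−y) and down (−x) and dark lips on the left and top of the tray.

```bash
python3 - <<'E'
from h import *
z=np.load("/tmp/top.npz");img,W=z["img"],z["W"]
a=cv2.resize(img[190:245,225:275],None,fx=7,fy=7,interpolation=cv2.INTER_CUBIC);b=cv2.resize(img[170:250,365:440],None,fx=5,fy=5,interpolation=cv2.INTER_CUBIC)
o=np.zeros((400,735,3),np.uint8);o[:385,:350]=a;o[:400,360:735]=b;save(o,"crop1.png")
def rect(m):
    n,l,st,_=cv2.connectedComponentsWithStats(m.astype(np.uint8));i=1+st[1:,4].argmax();p=W[l==i][:,:2]
    return len(p),cv2.minAreaRect((p*1000).astype(np.float32)),np.median(W[l==i][:,2])
v,u=np.mgrid[:400,:640]
h=(u>228)&(u<268)&(v>192)&(v<242)
print("fins",rect(h&(W[...,2]>.03)));print("base",rect(h&(W[...,2]>.003)&(img.min(-1)>80)))
s=(u>365)&(u<440)&(v>170)&(v<250)
print("housing",rect(s&(W[...,2]>.02)));print("tray",rect(s&(W[...,2]>.036)))
E
```

```text
fins (329, ((531.4701538085938, 213.20550537109375), (40.958492279052734, 57.59446716308594), 79.33443450927734), np.float64(0.042722256099514855))
base (625, ((531.3892822265625, 213.32440185546875), (65.85608673095703, 86.79487609863281), 80.4770278930664), np.float64(0.03177651504591572))
housing (2570, ((553.3366088867188, -201.98452758789062), (147.3480224609375, 139.79212951660156), 7.524734973907471), np.float64(0.026147053924290065))
tray (891, ((567.5269165039062, -189.4329376220703), (86.4064712524414, 70.79271697998047), 7.707339286804199), np.float64(0.0434143002098788))
```

View pics/crop1.png

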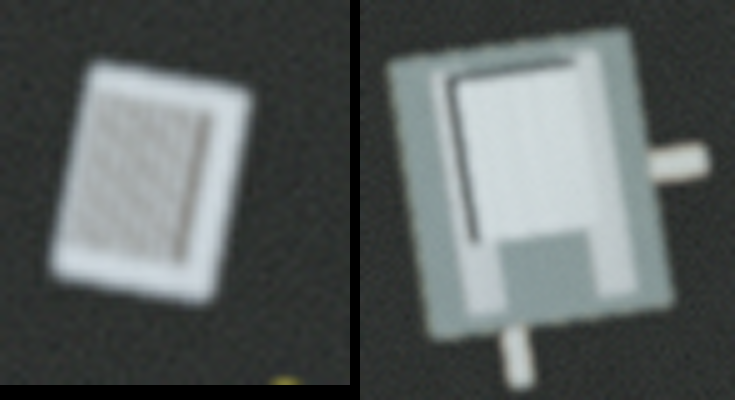

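The crop confirms it: bare aluminium, flat and upright, yaw about −10°. The stage yaw is about +7.6°, with lips at +x and +y. I'll move via the stage to get a close look at the tray.

Call:
step_arm(
  steps=[
    [40,-29,-2,0],
    [40,-29,-2,0],
    [40,-29,-2,0],
    [40,-29,-2,0],
    [40,-29,-2,0],
    [40,-29,-2,0],
    [40,-29,-2,0],
    [40,-29,-2,0],
  ],
  claw=100,
)

```text
time: 1.4
tool_pos: [0.4447, -0.245, 0.2476]
tool_rot: [0.002, 0.983, 0.183, 0.001]
contact_force: [0.4, 0.2, -0.4]
gripper_width: 1.002
```

```bash
python3 -c "
from h import *
print(np.round(camera_params('wrist')['T_tool_cam'],3),camera_params('wrist')['mtx'])"
```

```text
[[ 0.    -0.945 -0.328  0.085]
 [ 1.     0.    -0.001  0.001]
 [ 0.001 -0.328  0.945 -0.141]
 [ 0.     0.     0.     1.   ]] [[297.98352141   0.         317.28157781]
 [  0.         297.98352141 200.63977443]
 [  0.           0.           1.        ]]
```

```bash
python3 - <<'E'
from h import *
img,d,K,k1,E=cam("wrist");save(img,"w1.png");W=cloud(d,K,k1,E);np.savez("/tmp/w1",img=img,W=W,d=d,K=K,k1=k1,E=E)
Wm=W*1000
s=(np.abs(Wm[...,0]-560)<130)&(np.abs(Wm[...,1]+195)<130)
for n,lo,hi in [("housing",20,33),("rail+tray",36,60),("lip",47,60)]:
    m=s&(Wm[...,2]>lo)&(Wm[...,2]<hi);n_,l,st,_=cv2.connectedComponentsWithStats(m.astype(np.uint8));i=1+st[1:,4].argmax()
    p=Wm[l==i];print(n,st[i],cv2.minAreaRect(p[:,:2].astype(np.float32)),np.percentile(p[:,2],[5,50,95]))
# ortho map in world, 0.5mm/px at z=44 plane
z=44.
gx,gy=np.meshgrid(np.arange(660,460,-.4),np.arange(-90,-300,-.4),indexing="ij")
P=np.stack([gx,gy,np.full_like(gx,z)],-1)/1000
Q=(P-E[:3,3])@E[:3,:3];x=Q[...,0]/Q[...,2];y=Q[...,1]/Q[...,2];f=1+k1*(x*x+y*y)
o=cv2.remap(img,(K[0,0]*x*f+K[0,2]).astype(np.float32),(K[1,1]*y*f+K[1,2]).astype(np.float32),cv2.INTER_CUBIC)
save(o,"ortho.png")
E
```

```text
housing [ 248    0  138  145 8988] ((552.5482177734375, -200.34201049804688), (149.78338623046875, 130.53358459472656), 7.643162727355957) [21.39377778 23.13135293 27.5614128 ]
rail+tray [ 271    0   84  101 6089] ((567.7340087890625, -192.179931640625), (89.50188446044922, 69.92404174804688), 7.752792835235596) [41.51613145 42.96442524 49.08353523]
lip [271   0  84  87 785] ((579.2257080078125, -171.4935302734375), (53.76323699951172, 111.47037506103516), 60.255706787109375) [47.43052882 48.81877801 50.12562673]
```

View pics/ortho.png

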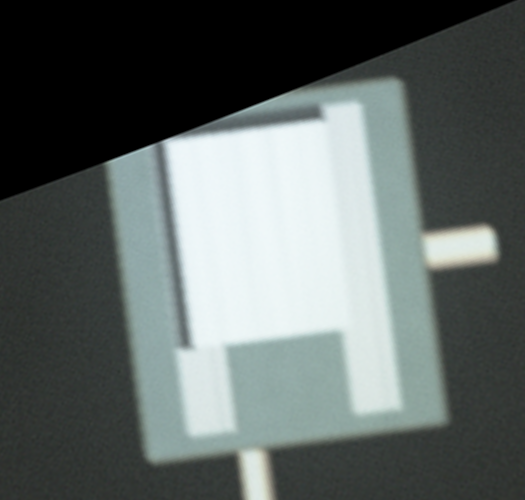

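Call:
step_arm(
  steps=[
    [26,-42,0,0],
    [26,-42,0,0],
    [26,-42,0,0],
    [26,-42,0,0],
    [26,-42,0,0],
    [26,-42,0,0],
    [26,-42,0,0],
    [26,-42,0,0],
  ],
)

```text
time: 2.25
tool_pos: [0.5184, 0.1474, 0.2514]
tool_rot: [0.002, 0.983, 0.185, 0.007]
contact_force: [0.1, -1.0, -0.2]
gripper_width: 0.998
```

Call:
step_arm(
  steps=[
    [18,-30,0,0],
    [18,-30,0,0],
    [0,0,0,8],
    [0,0,0,8],
    [0,0,0,8],
    [0,0,0,7],
    [0,0,0,0],
  ],
)

```text
time: 2.95
tool_pos: [0.5305, 0.2258, 0.2516]
tool_rot: [-0.001, 0.996, -0.089, 0.007]
contact_force: [0.7, 0.2, 0.5]
gripper_width: 0.997
```

```bash
cat > hs.py <<'E'
from h import *
s=state();img,d,K,k1,E=cam("wrist");save(img,"w2.png");W=cloud(d,K,k1,E);Wm=W*1000
print(s["tool_pos"],toolT(s)[:3,:3].round(3).tolist())
near=(np.abs(Wm[...,0]-531)<70)&(np.abs(Wm[...,1]-213)<70)
hsv=cv2.cvtColor(img,cv2.COLOR_RGB2HSV)
for n,m in [("fins",near&(Wm[...,2]>20)&(hsv[...,1]<90)),("base",near&(Wm[...,2]>3)&(hsv[...,1]<90)&(hsv[...,2]>60))]:
    m=cv2.morphologyEx(m.astype(np.uint8),cv2.MORPH_OPEN,np.ones((3,3)))
    _,l,st,_=cv2.connectedComponentsWithStats(m);i=1+st[1:,4].argmax();p=Wm[l==i]
    print(n,st[i],cv2.minAreaRect(p[:,:2].astype(np.float32)),np.percentile(p[:,2],[5,50,95]))
E
python3 hs.py
```

```text
[0.53051651 0.22581085 0.25159072] [[0.984, -0.178, 0.014], [-0.178, -0.984, 0.0], [0.014, -0.003, -1.0]]
fins [  139   260   421   140 17821] ((533.6188354492188, 218.71310424804688), (131.4501953125, 32.27910614013672), 78.2328109741211) [294.1494991  330.55159178 341.94037465]
base [ 307  134   47   60 2658] ((532.1722412109375, 209.42308044433594), (60.01626205444336, 79.85774230957031), 79.52835845947266) [ 3.78635738  5.6572152  45.37207134]
```

Call:
step_arm(
  steps=[
    [2,8,20,0],
    [2,8,25,0],
    [0,0,25,0],
    [0,0,20,0],
    [0,0,0,0],
    [0,0,0,0],
  ],
)

```text
time: 3.6
tool_pos: [0.535, 0.2078, 0.1616]
tool_rot: [-0.001, 0.997, -0.081, 0.01]
contact_force: [0.7, 0.4, -0.2]
gripper_width: 1.0
```

```bash
sed -i 's/(Wm\[...,2\]>20)/(Wm[...,2]>20)\&(Wm[...,2]<60)/; s/(Wm\[...,2\]>3)/(Wm[...,2]>3)\&(Wm[...,2]<60)/' hs.py; python3 hs.py
```

```text
[0.53501203 0.20783937 0.16162714] [[0.987, -0.162, 0.019], [-0.162, -0.987, 0.001], [0.019, -0.004, -1.0]]
fins [302 165   4  67 256] ((534.1444702148438, 221.35789489746094), (2.4008848667144775, 60.02568435668945), 79.91971588134766) [25.67281348 44.4634223  45.74119616]
base [ 288  151   60   82 4317] ((531.7235107421875, 209.42697143554688), (60.165096282958984, 80.6353530883789), 79.47634887695312) [ 3.84277721  5.57564779 45.32807395]
```

View pics/w2.png

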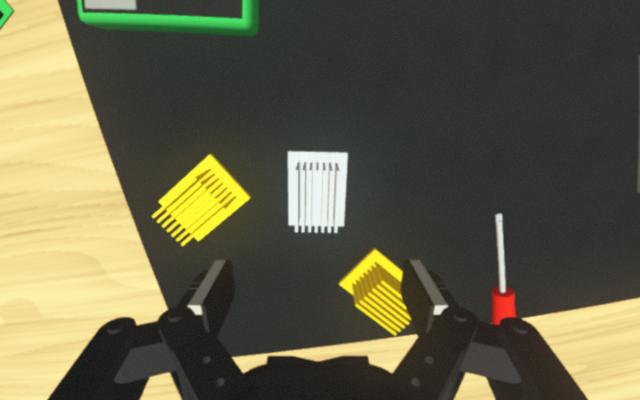

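The grey heat sink sits at (318,192), and the yellow ones at (200,200) and (375,290). I'll narrow the jaws slightly so they clear the neighbour, then descend.

Call:
step_arm(
  steps=[
    [-3,-1,20,1.2],
    [-3,0,25,0],
    [0,0,25,0],
    [0,0,20,0],
    [0,0,10,0],
    [0,0,0,0],
  ],
  claw=75,
)

```text
time: 4.25
tool_pos: [0.5393, 0.2124, 0.0706]
tool_rot: [-0.005, 0.996, -0.09, 0.019]
contact_force: [-0.7, 0.2, 0.6]
gripper_width: 0.75
```

```bash
python3 hs.py
```

```text
[0.53928782 0.21240694 0.07056834] [[0.983, -0.178, 0.038], [-0.179, -0.984, 0.006], [0.036, -0.013, -0.999]]
fins [348 198  10  97 708] ((528.4896240234375, 190.8565673828125), (2.799859046936035, 60.44502639770508), 79.70458221435547) [22.81727286 43.53159149 45.61809389]
base [ 283  177   83  118 8347] ((531.5130615234375, 209.3799285888672), (60.257843017578125, 80.99411010742188), 79.5994873046875) [ 3.98848926 11.71561975 45.37222392]
```

The tool tilts about 2° during descents. I'll test whether going up reverses it, and at what speed.

Call:
step_arm(
  steps=[
    [0,0,-20,0],
    [0,0,-20,0],
    [0,0,-20,0],
    [0,0,-20,0],
  ],
)

```text
time: 4.7
tool_pos: [0.5375, 0.2123, 0.1574]
tool_rot: [-0.005, 0.996, -0.089, 0.02]
contact_force: [0.2, 0.4, 1.0]
gripper_width: 0.749
```

```bash
cat > st.py <<'E'
from h import *
def p(s):
    T=toolT(s);print(round(s["time"],2),(T[:3,3]*1000).round(1),"yaw",np.degrees(np.arctan2(T[1,0],T[0,0])).round(2),"tilt deg (world x,y)",np.degrees(T[:2,2]).round(2),"F",s["contact_force"].round(2),"tau",s["ft_torque"].round(3),"w",round(s["gripper_width"],3))
if __name__=="__main__": p(state())
E
python3 - <<'E'
from st import *
for i in range(4):
    p(state())
    if i<3: grab_frame("top")
E
```

```text
4.7 [537.5 212.3 157.4] yaw -10.24 tilt deg (world x,y) [2.39 0.4 ] F [0.24 0.36 0.96] tau [-0.012 -0.009 -0.027] w 0.749
4.75 [539.9 213.  162.3] yaw -10.25 tilt deg (world x,y) [2.81 0.51] F [1.57 0.66 2.31] tau [ 0.025 -0.029  0.014] w 0.75
4.8 [540.  212.9 160.7] yaw -10.25 tilt deg (world x,y) [2.81 0.51] F [ 0.94  1.3  -0.55] tau [-0.02   0.006  0.006] w 0.748
4.85 [538.7 212.6 158.1] yaw -10.25 tilt deg (world x,y) [2.6  0.45] F [ 0.35 -1.37 -0.02] tau [ 0.018  0.021 -0.027] w 0.752
```

Call:
step_arm(
  steps=[
    [0,0,0,0],
    [0,0,0,0],
    [0,0,0,0],
    [0,0,0,0],
  ],
)

```text
time: 5.25
tool_pos: [0.5369, 0.2121, 0.1546]
tool_rot: [-0.005, 0.996, -0.089, 0.02]
contact_force: [1.0, 0.1, -1.0]
gripper_width: 0.751
```

```bash
python3 st.py
```

```text
5.25 [536.9 212.1 154.6] yaw -10.24 tilt deg (world x,y) [2.31 0.38] F [ 0.96  0.1  -0.96] tau [-0.015  0.014 -0.008] w 0.751
```

Call:
step_arm(
  steps=[
    [0,0,6,0],
    [0,0,6,0],
    [0,0,6,0],
    [0,0,6,0],
    [0,0,6,0],
    [0,0,6,0],
    [0,0,6,0],
  ],
)

```text
time: 5.95
tool_pos: [0.5377, 0.2121, 0.1071]
tool_rot: [-0.005, 0.996, -0.089, 0.018]
contact_force: [0.7, -0.5, 0.1]
gripper_width: 0.749
```

```bash
python3 st.py
```

```text
5.95 [537.7 212.1 107.1] yaw -10.24 tilt deg (world x,y) [2.14 0.34] F [ 0.72 -0.53  0.07] tau [-0.026  0.009  0.05 ] w 0.749
```

Call:
step_arm(
  steps=[
    [-20,0,0,0],
    [-20,0,0,0],
    [-20,0,0,0],
    [0,0,0,0],
  ],
)

```text
time: 6.35
tool_pos: [0.4766, 0.2225, 0.1021]
tool_rot: [-0.004, 0.996, -0.09, 0.017]
contact_force: [-0.3, 0.5, -0.8]
gripper_width: 0.746
```

```bash
python3 st.py
```

```text
6.35 [476.6 222.5 102.1] yaw -10.3 tilt deg (world x,y) [1.98 0.29] F [-0.29  0.48 -0.8 ] tau [ 0.012  0.006 -0.007] w 0.746
```

Call:
step_arm(
  steps=[
    [11,0.7,-1,0.2],
    [11,0.7,-1,0],
    [11,0.7,-1,0],
    [11,0.7,-1,0],
    [10,0.6,-1,0],
    [0,0,0,0],
    [0,0,0,0],
    [0,0,0,0],
  ],
)

```text
time: 7.15
tool_pos: [0.5388, 0.2069, 0.1104]
tool_rot: [-0.004, 0.995, -0.093, 0.019]
contact_force: [0.5, -0.2, -0.3]
gripper_width: 0.751
```

```bash
python3 st.py
```

```text
7.15 [538.8 206.9 110.4] yaw -10.67 tilt deg (world x,y) [2.23 0.3 ] F [ 0.52 -0.19 -0.26] tau [ 0.042  0.033 -0.01 ] w 0.751
```

Call:
step_arm(
  steps=[
    [0,0,10,0],
    [0,0,10,0],
    [0,0,10,0],
    [0,0,10,0],
    [0,0,6,0],
    [0,0,0,0],
  ],
)

```text
time: 7.75
tool_pos: [0.5378, 0.2073, 0.0582]
tool_rot: [-0.004, 0.996, -0.092, 0.017]
contact_force: [-0.2, -0.3, 0.2]
gripper_width: 0.751
```

```bash
python3 st.py; python3 hs.py
```

```text
7.75 [537.8 207.3  58.2] yaw -10.59 tilt deg (world x,y) [2.   0.26] F [-0.2  -0.26  0.19] tau [ 0.05   0.004 -0.037] w 0.751
[0.53781009 0.20733586 0.05823484] [[0.982, -0.183, 0.035], [-0.184, -0.983, 0.004], [0.033, -0.011, -0.999]]
fins [280 202  12 103 829] ((535.2767333984375, 227.8142547607422), (2.882894992828369, 60.646366119384766), 79.48204803466797) [23.31790689 43.14893298 45.53065759]
base [ 273  180   88  126 9362] ((531.5773315429688, 209.437744140625), (60.282920837402344, 81.1773452758789), 79.54705047607422) [ 4.00766909 15.2834187  45.35633429]
```

Call:
step_arm(
  steps=[
    [-4,-0.5,2,0],
    [-3.5,0,8,0],
    [0,0,8,0],
    [0,0,8,0],
    [0,0,8,0],
    [0,0,6,0],
    [0,0,0,0],
    [0,0,0,0],
  ],
)

```text
time: 8.6
tool_pos: [0.5323, 0.2098, 0.0157]
tool_rot: [-0.004, 0.996, -0.092, 0.018]
contact_force: [-0.3, -0.4, 0.3]
gripper_width: 0.751
```

```bash
python3 st.py
```

```text
8.6 [532.3 209.8  15.7] yaw -10.59 tilt deg (world x,y) [2.11 0.29] F [-0.34 -0.42  0.32] tau [-0.001  0.052 -0.01 ] w 0.751
```

Positioned well, so I'll close.

Call:
step_arm(
  steps=[
    [0,0,0,0],
    [0,0,0,0],
    [0,0,0,0],
    [0,0,0,0],
    [0,0,0,0],
    [0,0,0,0],
    [0,0,0,0],
    [0,0,0,0],
  ],
  claw=0,
)

```text
time: 9.4
tool_pos: [0.5326, 0.2099, 0.0163]
tool_rot: [-0.004, 0.996, -0.092, 0.019]
contact_force: [-0.2, 0.5, -1.1]
gripper_width: 0.457
```

```bash
python3 st.py
```

```text
9.4 [532.6 209.9  16.3] yaw -10.59 tilt deg (world x,y) [2.16 0.3 ] F [-0.17  0.48 -1.09] tau [0.025 0.013 0.052] w 0.457
```

Call:
step_arm(
  steps=[
    [0,0,-6,0],
    [0,0,-10,0],
    [0,0,-15,0],
    [0,0,-15,0],
    [0,0,-15,0],
    [0,0,-15,0],
    [0,0,-10,0],
    [0,0,-6,0],
  ],
)

```text
time: 10.2
tool_pos: [0.5289, 0.2094, 0.1175]
tool_rot: [-0.005, 0.996, -0.092, 0.019]
contact_force: [0.4, 1.3, -2.9]
gripper_width: 0.456
```

```bash
python3 st.py; python3 -c "
from h import *
img,*_=cam('wrist');save(img,'w3.png')"
```

```text
10.2 [528.9 209.4 117.5] yaw -10.59 tilt deg (world x,y) [2.24 0.32] F [ 0.45  1.28 -2.95] tau [-0.038 -0.023  0.006] w 0.456
```

View pics/w3.png

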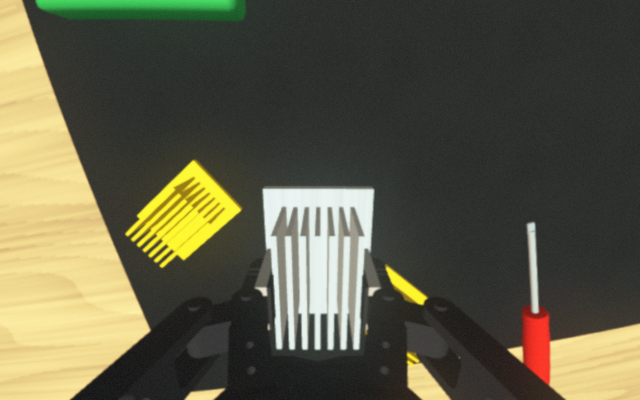

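The heat sink is held (fins between the pads near (318,270)), and the wrist shows about 2.9 N of weight. I'll turn and carry it gently.

Call:
step_arm(
  steps=[
    [0,0,0,-3],
    [0,0,0,-3],
    [0,0,0,-3],
    [0,0,0,-3],
    [0,0,0,-3],
    [0,0,0,-3],
    [-1,8,0,0],
    [-1,16,0,0],
  ],
)

```text
time: 11.05
tool_pos: [0.5285, 0.1852, 0.1155]
tool_rot: [-0.001, 0.997, 0.072, 0.017]
contact_force: [-0.9, -0.3, -2.8]
gripper_width: 0.457
```

Call:
step_arm(
  steps=[
    [-1,25,0,0],
    [-1,25,0,0],
    [-1,25,0,0],
    [-1,25,0,0],
    [-1,25,0,0],
    [-1,25,0,0],
    [-1,25,0,0],
    [-1,25,0,0],
  ],
)

```text
time: 11.85
tool_pos: [0.5453, -0.0243, 0.1119]
tool_rot: [-0.001, 0.998, 0.068, 0.014]
contact_force: [0.3, -0.4, -2.2]
gripper_width: 0.461
```

```bash
python3 st.py
```

```text
11.85 [545.3 -24.3 111.9] yaw 7.75 tilt deg (world x,y) [1.6  0.18] F [ 0.33 -0.37 -2.22] tau [ 0.006 -0.005  0.002] w 0.461
```

Call:
step_arm(
  steps=[
    [-1,25,-2,0],
    [-1,25,0,0],
    [-1,25,0,0],
    [-1,25,0,0],
    [0,25,0,0],
    [0,18,0,0],
    [0,11,0,0],
    [0,6,0,0],
  ],
)

```text
time: 12.65
tool_pos: [0.5582, -0.1955, 0.111]
tool_rot: [-0.001, 0.998, 0.061, 0.011]
contact_force: [0.5, 1.0, -1.9]
gripper_width: 0.454
```

Call:
step_arm(
  steps=[
    [0,0,0,0],
    [0,0,0,0],
    [0,0,0,0],
  ],
)

```text
time: 12.95
tool_pos: [0.558, -0.1945, 0.1105]
tool_rot: [-0.002, 0.998, 0.061, 0.011]
contact_force: [-0.2, 0.2, -3.0]
gripper_width: 0.461
```

```bash
cat > tr.py <<'E'
from h import *; import st; st.p(state())
s=state();img,d,K,k1,E=cam("wrist");save(img,"w4.png");Wm=cloud(d,K,k1,E)*1000
T=toolT(s);off=(Wm-T[:3,3]*1000)@T[:3,:3]   # tool frame
# part in tool frame: near the tcp
hsv=cv2.cvtColor(img,cv2.COLOR_RGB2HSV)
m=(np.abs(off[...,0])<60)&(np.abs(off[...,1])<32)&(off[...,2]>5)&(off[...,2]<13)&(hsv[...,2]>120)
m=cv2.morphologyEx(m.astype(np.uint8),cv2.MORPH_OPEN,np.ones((3,3)))
p=off[m>0];print("plate in tool frame: n",len(p),"x",np.percentile(p[:,0],[1,99]).round(1),"y",np.percentile(p[:,1],[1,99]).round(1),"z",np.median(p[:,2]).round(1))
A=np.c_[p[:,:2],np.ones(len(p))]; w=Wm[m>0]; B=np.c_[w[:,:2],np.ones(len(w))]
print("plate slope world deg",np.degrees(np.linalg.lstsq(B,w[:,2],rcond=None)[0][:2]).round(2))
E
python3 tr.py
```

```text
12.95 [ 558.  -194.5  110.5] yaw 6.97 tilt deg (world x,y) [1.21 0.28] F [-0.23  0.15 -2.96] tau [ 0.041 -0.006  0.002] w 0.461
plate in tool frame: n 3037 x [-39.8  36.8] y [-28.3  30.5] z 11.6
plate slope world deg [-0.18  0.17]
```

View pics/w4.png

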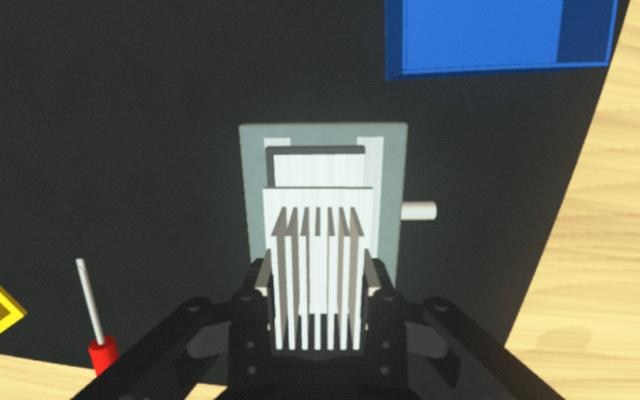

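The plate is level within 0.2° over the tray. The tray's lips show at (272,160) and (318,150), and the +x lip is still clear. I'll correct the yaw and offset, then lower.

Call:
step_arm(
  steps=[
    [3,2,3,-0.7],
    [2,1,6,0],
    [0,0,8,0],
    [0,0,8,0],
    [0,0,8,0],
    [0,0,5,0],
    [0,0,3,0],
    [0,0,0,0],
  ],
)

```text
time: 13.8
tool_pos: [0.5639, -0.1945, 0.0643]
tool_rot: [-0.003, 0.998, 0.069, 0.009]
contact_force: [0.2, 1.2, -2.9]
gripper_width: 0.456
```

```bash
python3 tr.py
```

```text
13.8 [ 563.9 -194.5   64.3] yaw 7.87 tilt deg (world x,y) [1.06 0.37] F [ 0.21  1.23 -2.92] tau [-0.077 -0.    -0.039] w 0.456
plate in tool frame: n 3082 x [-40.   36.7] y [-28.5  30.6] z 11.7
plate slope world deg [-0.33  0.13]
```

Call:
step_arm(
  steps=[
    [0.5,1.2,0,0],
    [0,1,0,0],
    [0,0,1,0],
    [0,0,1,0],
    [0,0,0.5,0],
  ],
)

```text
time: 14.35
tool_pos: [0.5662, -0.1976, 0.064]
tool_rot: [-0.002, 0.998, 0.069, 0.011]
contact_force: [0.5, 0.2, -1.7]
gripper_width: 0.458
```

```bash
cat > fa.py <<'E'
from st import *
L=[]
for i in range(5):
    s=state();L.append(s);grab_frame("top")
L.append(state());p(s)
F=np.array([s["contact_force"] for s in L]);M=np.array([s["ft_torque"] for s in L]);a=np.radians(7.7)
f=F.mean(0);print("mean F world",f.round(2),"tray x %.2f y %.2f"%(f[0]*np.cos(a)+f[1]*np.sin(a),-f[0]*np.sin(a)+f[1]*np.cos(a)),"std",F.std(0).round(2),"tau",M.mean(0).round(3))
P=np.mean([s["tool_pos"] for s in L],0)*1000;print("mean pos",P.round(2),"tray coords",np.round([P[0]*np.cos(a)+P[1]*np.sin(a),-P[0]*np.sin(a)+P[1]*np.cos(a)],2))
E
python3 fa.py
```

```text
14.55 [ 566.1 -197.6   63.8] yaw 7.87 tilt deg (world x,y) [1.25 0.28] F [-0.58 -0.51 -1.88] tau [0.051 0.011 0.02 ] w 0.457
mean F world [-0.13 -0.2  -2.06] tray x -0.16 y -0.18 std [0.49 0.46 0.49] tau [ 0.018  0.026 -0.007]
mean pos [ 566.12 -197.58   63.85] tray coords [ 534.54 -271.65]
```

Call:
step_arm(
  steps=[
    [0,0,1,0],
    [0,0,1,0],
    [0,0,0.5,0],
    [0,0,0,0],
  ],
)

```text
time: 15.0
tool_pos: [0.5661, -0.1974, 0.061]
tool_rot: [-0.002, 0.998, 0.069, 0.011]
contact_force: [0.5, -0.1, -2.9]
gripper_width: 0.457
```

```bash
python3 fa.py
```

```text
15.2 [ 566.2 -197.5   61.2] yaw 7.87 tilt deg (world x,y) [1.26 0.27] F [ 0.36  0.26 -1.29] tau [ 0.02   0.01  -0.044] w 0.457
mean F world [ 0.05  0.35 -2.17] tray x 0.10 y 0.34 std [0.41 0.57 0.52] tau [-0.003  0.017  0.005]
mean pos [ 566.16 -197.49   61.16] tray coords [ 534.59 -271.57]
```

Call:
step_arm(
  steps=[
    [0,0,0.7,0],
    [0,0,0.5,0],
    [0,0,0,0],
  ],
)

```text
time: 15.55
tool_pos: [0.5665, -0.1977, 0.061]
tool_rot: [-0.001, 0.998, 0.069, 0.011]
contact_force: [-0.4, -0.1, -2.2]
gripper_width: 0.457
```

```bash
python3 fa.py
```

```text
15.75 [ 566.5 -197.7   60.9] yaw 7.88 tilt deg (world x,y) [1.29 0.26] F [ 0.01 -0.11 -2.13] tau [-0.012  0.026 -0.038] w 0.457
mean F world [-0.46  0.17 -1.26] tray x -0.43 y 0.23 std [0.52 0.38 0.73] tau [ 0.008  0.025 -0.027]
mean pos [ 566.53 -197.72   60.89] tray coords [ 534.94 -271.84]
```

Call:
step_arm(
  steps=[
    [0,0,0.8,0],
    [0,0,0.8,0],
  ],
)

```text
time: 16.0
tool_pos: [0.5666, -0.1978, 0.0608]
tool_rot: [-0.002, 0.998, 0.069, 0.011]
contact_force: [-3.9, 1.0, 6.9]
gripper_width: 0.454
```

```bash
python3 fa.py
```

```text
16.2 [ 566.6 -197.8   60.8] yaw 7.91 tilt deg (world x,y) [1.25 0.27] F [-3.75  1.15  4.9 ] tau [0.408 0.516 0.121] w 0.462
mean F world [-3.85  0.95  5.35] tray x -3.69 y 1.46 std [0.31 0.21 0.74] tau [0.39  0.517 0.128]
mean pos [ 566.6  -197.8    60.77] tray coords [ 534.98 -271.93]
```

Floor contact is felt at z = 60.8, which puts the tray floor at about 44.5. I'll unload slightly, then feel for the +y lip in small steps.

Call:
step_arm(
  steps=[
    [0,0,-0.3,0],
    [0,-0.6,0,0],
    [0,-0.6,0,0],
    [0,-0.6,0,0],
    [0,-0.6,0,0],
    [0,-0.6,0,0],
  ],
)

```text
time: 16.85
tool_pos: [0.5669, -0.1959, 0.0609]
tool_rot: [-0.0, 0.998, 0.069, 0.012]
contact_force: [0.1, -1.2, -0.1]
gripper_width: 0.461
```

```bash
python3 fa.py
```

```text
17.05 [ 566.8 -195.8   60.9] yaw 7.87 tilt deg (world x,y) [1.38 0.12] F [-0.55 -0.21 -0.38] tau [-0.164 -0.085 -0.034] w 0.461
mean F world [ 0.08 -1.1  -0.33] tray x -0.06 y -1.10 std [0.48 0.46 0.54] tau [-0.129 -0.08  -0.053]
mean pos [ 566.86 -195.79   60.89] tray coords [ 535.52 -269.98]
```

Light contact, friction about 1 N, sliding nicely (2 mm moved). Continuing.

Call:
step_arm(
  steps=[
    [0,-0.6,0,0],
    [0,-0.6,0,0],
    [0,-0.6,0,0],
    [0,-0.6,0,0],
  ],
)

```text
time: 17.5
tool_pos: [0.5665, -0.1933, 0.0609]
tool_rot: [-0.0, 0.998, 0.069, 0.012]
contact_force: [0.4, -0.6, 0.4]
gripper_width: 0.458
```

```bash
python3 fa.py
```

```text
17.7 [ 566.5 -193.2   60.9] yaw 7.87 tilt deg (world x,y) [1.39 0.13] F [-0.54 -0.22  0.18] tau [-0.04  -0.067 -0.007] w 0.458
mean F world [-0.02 -0.29 -0.11] tray x -0.05 y -0.28 std [0.4  0.38 0.35] tau [-0.103 -0.056 -0.024]
mean pos [ 566.54 -193.22   60.87] tray coords [ 535.54 -267.39]
```

Call:
step_arm(
  steps=[
    [0,-0.6,0,0],
    [0,-0.6,0,0],
  ],
)

```text
time: 17.95
tool_pos: [0.5664, -0.1923, 0.0609]
tool_rot: [0.0, 0.998, 0.069, 0.012]
contact_force: [0.2, -2.5, -0.8]
gripper_width: 0.455
```

```bash
python3 fa.py
```

```text
18.15 [ 566.4 -192.3   60.9] yaw 7.86 tilt deg (world x,y) [1.39 0.1 ] F [ 0.77 -1.79 -1.25] tau [-0.329 -0.053 -0.118] w 0.457
mean F world [ 0.25 -2.36 -0.87] tray x -0.06 y -2.37 std [0.42 0.38 0.5 ] tau [-0.357 -0.066 -0.107]
mean pos [ 566.42 -192.31   60.9 ] tray coords [ 535.55 -266.47]
```

Call:
step_arm(
  steps=[
    [0,-0.5,0,0],
  ],
)

```text
time: 18.3
tool_pos: [0.5664, -0.1923, 0.061]
tool_rot: [0.0, 0.998, 0.068, 0.012]
contact_force: [0.8, -3.4, -0.9]
gripper_width: 0.454
```

```bash
python3 fa.py
```

```text
18.5 [ 566.4 -192.3   61. ] yaw 7.85 tilt deg (world x,y) [1.41 0.05] F [ 1.37 -4.21 -1.99] tau [-0.771 -0.078 -0.164] w 0.454
mean F world [ 0.56 -3.88 -1.64] tray x 0.03 y -3.92 std [0.49 0.44 0.49] tau [-0.73  -0.083 -0.139]
mean pos [ 566.41 -192.25   60.94] tray coords [ 535.54 -266.41]
```

Call:
step_arm(
  steps=[
    [0,-0.5,0,0],
  ],
)

```text
time: 18.65
tool_pos: [0.5664, -0.1922, 0.061]
tool_rot: [0.001, 0.998, 0.068, 0.012]
contact_force: [-0.0, -5.4, -2.4]
gripper_width: 0.458
```

```bash
python3 fa.py
```

```text
18.85 [ 566.4 -192.2   61. ] yaw 7.85 tilt deg (world x,y) [1.42 0.  ] F [ 0.78 -5.09 -2.62] tau [-0.974 -0.146 -0.228] w 0.459
mean F world [ 0.41 -5.31 -2.51] tray x -0.30 y -5.32 std [0.37 0.37 0.17] tau [-0.97  -0.107 -0.2  ]
mean pos [ 566.39 -192.19   60.98] tray coords [ 535.54 -266.35]
```

The +y lip is found: 5 N and no further motion. Now the +x lip.

Call:
step_arm(
  steps=[
    [0,0.2,0,0],
    [0.6,0,0,0],
    [0.6,0,0,0],
  ],
)

```text
time: 19.2
tool_pos: [0.5665, -0.1923, 0.061]
tool_rot: [0.001, 0.998, 0.069, 0.011]
contact_force: [-3.6, -4.0, 0.8]
gripper_width: 0.457
```

```bash
python3 fa.py
```

```text
19.4 [ 566.6 -192.3   61.1] yaw 7.88 tilt deg (world x,y) [1.24 0.02] F [-2.85 -4.2  -0.28] tau [-0.718  0.404 -0.041] w 0.455
mean F world [-2.97 -4.14  0.6 ] tray x -3.50 y -3.70 std [0.34 0.36 0.45] tau [-0.712  0.463 -0.056]
mean pos [ 566.55 -192.25   61.03] tray coords [ 535.68 -266.43]
```

Call:
step_arm(
  steps=[
    [0.6,0,0,0],
    [0.6,0,0,0],
  ],
)

```text
time: 19.65
tool_pos: [0.5666, -0.1923, 0.0612]
tool_rot: [0.001, 0.998, 0.069, 0.009]
contact_force: [-3.4, -3.8, 0.7]
gripper_width: 0.455
```

```bash
python3 fa.py
```

```text
19.85 [ 566.6 -192.3   61.1] yaw 7.91 tilt deg (world x,y) [1.05 0.01] F [-3.19 -4.51  0.47] tau [-0.629  0.478 -0.04 ] w 0.455
mean F world [-3.34 -4.07  0.64] tray x -3.86 y -3.59 std [0.65 0.36 0.26] tau [-0.673  0.454 -0.054]
mean pos [ 566.63 -192.26   61.14] tray coords [ 535.76 -266.45]
```

```bash
cat > gap.py <<'E'
import sys
from h import *
img,d,K,k1,E=cam("wrist");a=np.radians(7.7)
# tray coords ortho at z=50 (lip top = plate top), 0.25 mm/px
X,Y=np.meshgrid(np.arange(590,460,-.25),np.arange(-215,-325,-.25),indexing="ij")
P=np.stack([X*np.cos(a)-Y*np.sin(a),X*np.sin(a)+Y*np.cos(a),np.full_like(X,50.)],-1)/1000
Q=(P-E[:3,3])@E[:3,:3];x=Q[...,0]/Q[...,2];y=Q[...,1]/Q[...,2];f=1+k1*(x*x+y*y)
o=cv2.remap(img,(K[0,0]*x*f+K[0,2]).astype(np.float32),(K[1,1]*y*f+K[1,2]).astype(np.float32),cv2.INTER_CUBIC)
save(o,sys.argv[1])
E
python3 gap.py gap1.png
```

```text
(no output)
```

View pics/gap1.png

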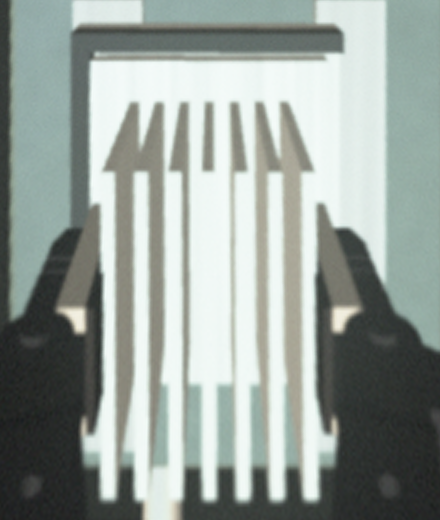

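The picture shows the +y side flush (column 90) and a gap of about 1.7 mm at the +x lip (rows 52–59). So what I felt was friction. I'll unload y and z, then go on in x.

Call:
step_arm(
  steps=[
    [0,0.5,-0.4,0],
    [0.4,0.2,-0.2,0],
    [0.6,0,0,0],
  ],
)

```text
time: 20.25
tool_pos: [0.5668, -0.1923, 0.0612]
tool_rot: [-0.0, 0.998, 0.069, 0.008]
contact_force: [-4.2, -4.2, 0.8]
gripper_width: 0.46
```

```bash
python3 fa.py
```

```text
20.45 [ 566.9 -192.3   61.2] yaw 7.92 tilt deg (world x,y) [0.93 0.08] F [-3.51 -4.34 -0.18] tau [-0.655  0.528  0.01 ] w 0.458
mean F world [-3.34 -4.21  0.35] tray x -3.87 y -3.73 std [0.51 0.19 0.49] tau [-0.629  0.529 -0.044]
mean pos [ 566.85 -192.27   61.2 ] tray coords [ 535.97 -266.48]
```

Call:
step_arm(
  steps=[
    [0,1,-0.8,0],
    [0,0.8,-0.5,0],
  ],
)

```text
time: 20.7
tool_pos: [0.567, -0.1924, 0.0617]
tool_rot: [-0.002, 0.998, 0.069, 0.008]
contact_force: [0.2, -0.5, -2.3]
gripper_width: 0.458
```

```bash
python3 fa.py
```

```text
20.9 [ 566.9 -192.7   61.8] yaw 7.92 tilt deg (world x,y) [0.9  0.24] F [-0.68  0.03 -2.1 ] tau [0.035 0.012 0.016] w 0.457
mean F world [-0.22  0.01 -1.85] tray x -0.21 y 0.04 std [0.53 0.32 0.4 ] tau [-0.006  0.019  0.005]
mean pos [ 566.98 -192.59   61.74] tray coords [ 536.06 -266.82]
```

Call:
step_arm(
  steps=[
    [0.6,0,0,0],
    [0.6,0,0,0],
  ],
)

```text
time: 21.15
tool_pos: [0.5682, -0.1923, 0.0617]
tool_rot: [-0.002, 0.998, 0.069, 0.008]
contact_force: [0.1, 0.7, -3.1]
gripper_width: 0.46
```

```bash
python3 fa.py
```

```text
21.35 [ 568.2 -192.4   61.7] yaw 7.93 tilt deg (world x,y) [0.9  0.26] F [ 0.35 -0.17 -2.45] tau [0.024 0.083 0.018] w 0.463
mean F world [-0.3  0.1 -2.5] tray x -0.29 y 0.14 std [0.41 0.41 0.42] tau [0.002 0.023 0.004]
mean pos [ 568.22 -192.33   61.74] tray coords [ 537.33 -266.73]
```

Call:
step_arm(
  steps=[
    [0.5,0,0,0],
  ],
)

```text
time: 21.5
tool_pos: [0.5685, -0.1923, 0.0617]
tool_rot: [-0.002, 0.998, 0.069, 0.008]
contact_force: [-2.4, -0.2, -0.6]
gripper_width: 0.458
```

```bash
python3 fa.py
```

```text
21.7 [ 568.5 -192.4   61.7] yaw 7.92 tilt deg (world x,y) [0.88 0.26] F [-1.61  0.47 -1.52] tau [-0.051  0.201 -0.051] w 0.457
mean F world [-1.52  0.11 -1.23] tray x -1.49 y 0.32 std [0.79 0.37 0.4 ] tau [-0.026  0.231 -0.043]
mean pos [ 568.49 -192.36   61.74] tray coords [ 537.59 -266.79]
```

Call:
step_arm(
  steps=[
    [0.4,0,0,0],
  ],
)

```text
time: 21.85
tool_pos: [0.5685, -0.1923, 0.0617]
tool_rot: [-0.002, 0.998, 0.069, 0.007]
contact_force: [-3.9, -0.4, 0.2]
gripper_width: 0.459
```

```bash
python3 fa.py
```

```text
22.05 [ 568.5 -192.4   61.7] yaw 7.92 tilt deg (world x,y) [0.83 0.25] F [-3.79  0.3  -0.51] tau [-0.06   0.52  -0.074] w 0.456
mean F world [-3.33 -0.06 -0.34] tray x -3.30 y 0.39 std [0.65 0.44 0.53] tau [-0.071  0.509 -0.069]
mean pos [ 568.55 -192.35   61.73] tray coords [ 537.65 -266.79]
```

Call:
step_arm(
  steps=[
    [0.1,-0.5,0.2,0],
  ],
)

```text
time: 22.2
tool_pos: [0.5685, -0.1922, 0.0616]
tool_rot: [-0.001, 0.998, 0.069, 0.007]
contact_force: [-2.2, -1.6, -1.2]
gripper_width: 0.464
```

```bash
python3 fa.py
```

```text
22.4 [ 568.5 -192.1   61.5] yaw 7.91 tilt deg (world x,y) [0.82 0.22] F [-3.04 -2.   -0.58] tau [-0.395  0.556 -0.166] w 0.456
mean F world [-2.97 -2.2  -0.68] tray x -3.23 y -1.78 std [0.47 0.31 0.33] tau [-0.376  0.496 -0.154]
mean pos [ 568.54 -192.15   61.57] tray coords [ 537.67 -266.6 ]
```

Call:
step_arm(
  steps=[
    [0.1,-0.4,0.3,0],
  ],
)

```text
time: 22.55
tool_pos: [0.5685, -0.1921, 0.0614]
tool_rot: [-0.001, 0.998, 0.069, 0.007]
contact_force: [-4.1, -2.1, 1.1]
gripper_width: 0.459
```

```bash
python3 fa.py
```

```text
22.75 [ 568.6 -192.1   61.5] yaw 7.91 tilt deg (world x,y) [0.82 0.19] F [-4.21 -2.89  0.18] tau [-0.561  0.714 -0.25 ] w 0.462
mean F world [-4.21 -2.63  0.5 ] tray x -4.52 y -2.04 std [0.29 0.59 0.48] tau [-0.534  0.658 -0.213]
mean pos [ 568.56 -192.06   61.45] tray coords [ 537.7  -266.51]
```

Call:
step_arm(
  steps=[
    [0.1,-0.1,0.4,0],
  ],
)

```text
time: 22.9
tool_pos: [0.5685, -0.1921, 0.0613]
tool_rot: [-0.001, 0.998, 0.069, 0.007]
contact_force: [-5.5, -1.2, 1.5]
gripper_width: 0.459
```

```bash
python3 fa.py; python3 gap.py gap2.png
```

```text
23.1 [ 568.5 -192.1   61.3] yaw 7.9 tilt deg (world x,y) [0.8  0.18] F [-5.78 -2.31  1.08] tau [-0.428  0.691 -0.191] w 0.461
mean F world [-4.81 -2.04  1.14] tray x -5.04 y -1.38 std [0.93 0.55 0.41] tau [-0.4    0.731 -0.182]
mean pos [ 568.55 -192.07   61.28] tray coords [ 537.69 -266.52]
```

View pics/gap2.png

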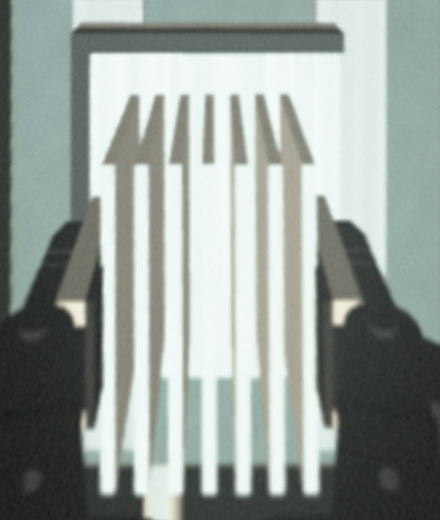

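Flush at +x now (row 52, no white gap) and at +y (column 90). I'll settle it down a touch more, then open.

Call:
step_arm(
  steps=[
    [0,-0.3,0.4,0],
    [0,-0.2,0.3,0],
  ],
)

```text
time: 23.4
tool_pos: [0.5686, -0.1921, 0.0613]
tool_rot: [-0.001, 0.998, 0.069, 0.007]
contact_force: [-5.6, -1.9, 1.5]
gripper_width: 0.462
```

```bash
python3 fa.py
```

```text
23.6 [ 568.6 -192.1   61.3] yaw 7.9 tilt deg (world x,y) [0.81 0.13] F [-3.9  -2.94  1.57] tau [-0.406  0.702 -0.172] w 0.462
mean F world [-4.53 -2.46  1.62] tray x -4.82 y -1.83 std [0.76 0.33 0.49] tau [-0.413  0.704 -0.16 ]
mean pos [ 568.56 -192.06   61.26] tray coords [ 537.7 -266.5]
```

Call:
step_arm(
  steps=[
    [0,0,0,0],
    [0,0,0,0],
    [0,0,0,0],
  ],
  claw=54,
)

```text
time: 23.95
tool_pos: [0.5712, -0.1911, 0.0624]
tool_rot: [-0.001, 0.998, 0.069, 0.01]
contact_force: [-1.2, 0.0, -0.0]
gripper_width: 0.541
```

```bash
python3 fa.py; python3 gap.py gap3.png
```

```text
24.15 [ 570.7 -191.2   62.2] yaw 7.92 tilt deg (world x,y) [1.12 0.2 ] F [ 0.8  -0.17  0.21] tau [ 0.051 -0.006 -0.01 ] w 0.54
mean F world [ 0.08  0.13 -0.2 ] tray x 0.10 y 0.12 std [0.62 0.27 0.57] tau [-0.016 -0.002  0.003]
mean pos [ 570.95 -191.17   62.32] tray coords [ 540.19 -265.95]
```

View pics/gap3.png

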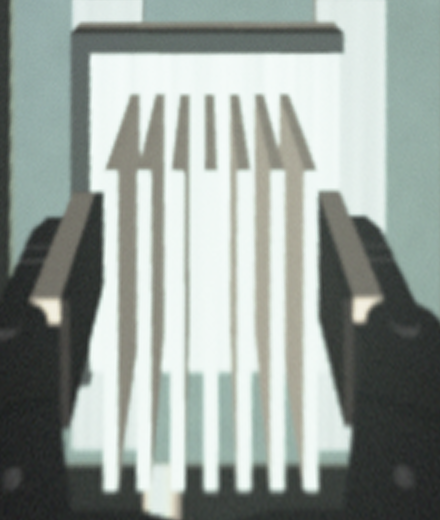

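```bash
python3 - <<'E'
import cv2,numpy as np
o=[]
for n in ("gap1","gap2","gap3"):
    g=cv2.imread(f"pics/{n}.png")[15:200,60:350]
    g=np.clip((g.astype(float)-100)*1.64,0,255).astype(np.uint8)   # stretch highlights
    o.append(cv2.resize(g[:,:75],None,fx=3.4,fy=3,interpolation=cv2.INTER_CUBIC))
    G=cv2.cvtColor(cv2.imread(f"pics/{n}.png"),cv2.COLOR_BGR2GRAY)
    print(n,"col profile rows 80-95:",G[75:90,84:104].mean(0).round().astype(int),"row profile:",G[44:66,150:300].mean(1).round().astype(int))
cv2.imwrite("pics/cmp.png",np.hstack(o))
E
```

```text
gap1 col profile rows 80-95: [102 102 107 116 141 168 202 226 243 247 246 247 246 245 245 244 244 244
 244 244] row profile: [106 106 106 105 107 110 117 133 150 166 173 172 160 152 150 162 186 213
 234 239 244 245]
gap2 col profile rows 80-95: [102 104 106 117 141 170 204 228 245 247 247 247 246 245 245 244 244 244
 244 244] row profile: [106 106 106 106 105 106 116 131 162 194 224 237 241 245 245 245 245 245
 245 245 245 245]
gap3 col profile rows 80-95: [102 102 108 117 135 166 196 224 236 246 248 247 247 246 246 245 245 244
 244 244] row profile: [106 106 106 106 106 108 111 127 149 180 209 232 244 244 246 246 246 246
 246 246 246 246]
```

View pics/cmp.png

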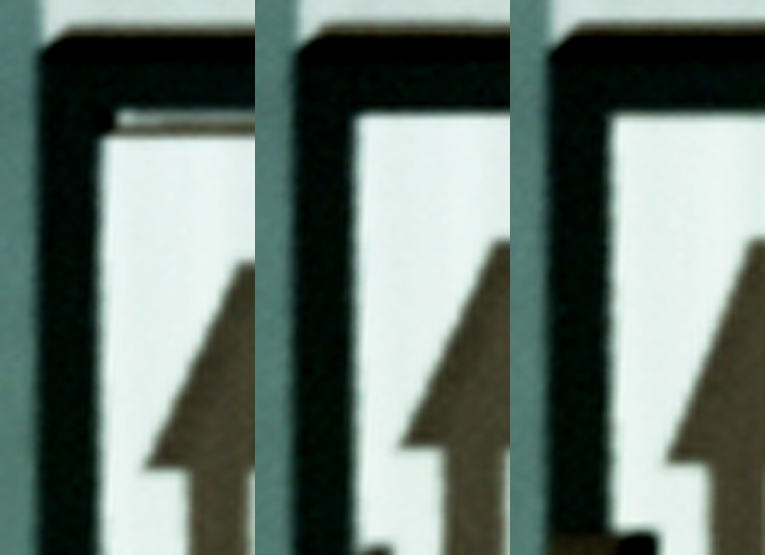

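The third panel looks the same as the second: no gap at either lip after release. I'll open wider and withdraw straight up.

Call:
step_arm(
  steps=[
    [0,0,0,0],
    [0,0,0,0],
    [0,0,0,0],
    [0,0,-2,0],
    [0,0,-5,0],
    [0,0,-10,0],
    [0,0,-15,0],
    [0,0,-15,0],
  ],
  claw=72,
)

```text
time: 25.05
tool_pos: [0.5683, -0.1908, 0.1102]
tool_rot: [-0.002, 0.998, 0.069, 0.008]
contact_force: [0.4, -0.9, 0.2]
gripper_width: 0.721
```

Call:
step_arm(
  steps=[
    [0,0,-20,0],
    [0,0,-20,0],
    [0,0,-20,0],
    [-10,0,-20,0],
    [-10,0,-10,0],
    [0,0,0,0],
    [0,0,0,0],
    [0,0,0,0],
  ],
)

```text
time: 25.85
tool_pos: [0.55, -0.1956, 0.2191]
tool_rot: [0.002, 0.997, 0.069, 0.016]
contact_force: [-0.9, 0.1, -0.0]
gripper_width: 0.721
```

```bash
python3 fa.py; python3 gap.py gap4.png; python3 - <<'E'
from h import *
img,d,K,k1,E=cam("wrist");Wm=cloud(d,K,k1,E)*1000
a=np.radians(7.7);X=Wm[...,0]*np.cos(a)+Wm[...,1]*np.sin(a);Y=-Wm[...,0]*np.sin(a)+Wm[...,1]*np.cos(a)
m=(X>480)&(X<590)&(Y>-320)&(Y<-215)&(Wm[...,2]>46)&(Wm[...,2]<54)
p=Wm[m];B=np.c_[p[:,:2],np.ones(len(p))];print(len(p),"plate z",np.median(p[:,2]).round(1),"slope deg",np.degrees(np.linalg.lstsq(B,p[:,2],rcond=None)[0][:2]).round(2),cv2.minAreaRect(p[:,:2].astype(np.float32)))
E
```

```text
26.05 [ 549.6 -195.4  217.9] yaw 7.94 tilt deg (world x,y) [ 1.76 -0.1 ] F [-0.6   0.   -0.07] tau [ 0.032  0.033 -0.015] w 0.72
mean F world [-0.25  0.08 -0.13] tray x -0.24 y 0.11 std [0.43 0.23 0.28] tau [ 0.004  0.012 -0.01 ]
mean pos [ 549.8  -195.48  218.3 ] tray coords [ 518.66 -267.38]
3159 plate z 48.7 slope deg [-0.03 -0.04] ((567.9702758789062, -192.34609985351562), (88.6201171875, 69.14926147460938), 7.765983581542969)
```

View pics/gap4.png

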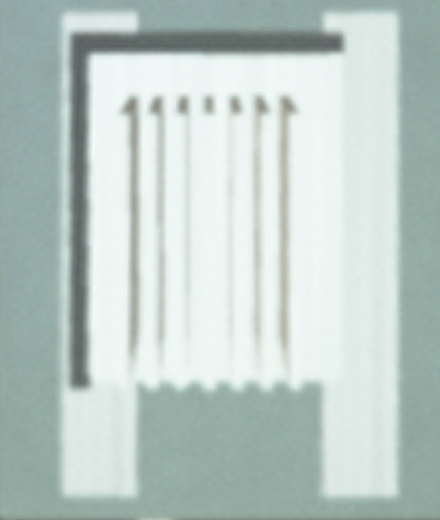

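The heat sink is seated: both lips (column 80, row 42) meet the plate with no gap. The far plate edges (column 343, row 382) stay inside the tray, and the plate slope is 0.04°. Handing in.

```bash
python3 -c "
from plant import *
print(job_done())"
```

```text
the job is handed in; nothing more can be done
None
```

The grey heat sink is lying flat on the tray with its long side along the tray's, and I have handed the job in after about 26 s of robot time. I gripped it across the fins, laid it on the tray floor and slid it home first in +y, then in +x. The wrist force was about 5 N when I pushed against each lip, with single readings up to 5.8 N in x and 5.4 N in y.

**Last checks:** With the robot clear, the plate was level to within 0.05°. There was no gap at the +x lip, and none that could be seen at the +y lip. The tray and plate together measured about 89 × 69 mm, so no edge overhangs.

**What disagreed along the way:**
- **False +x contact:** the first resistance I felt in +x was friction. A close picture still showed a 1.7 mm gap, so I unloaded the part and pushed again until it met the lip.
- **Lifted slightly for the last slide:** to get past that friction I raised the part about 0.5 mm and made most of the final +x move almost clear of the floor.
- **Tool tilt:** the tool tilted by 1–2° during the faster moves. I went on in small, slow steps, and the part still sat flat.

I found no sign of contact with the yellow look-alikes or the other things on the bench, though I did not take a last overview picture to confirm it.

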